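# Swing the organiser's top tray home

## Robot

A 7-joint arm with a two-finger parallel gripper is mounted at the origin on a cart in front of the work surface, level with it; the furniture and walls round the work are solid. World frame = base frame: x ahead of the robot, y to its left, z up, the work surface at z = 0. Lengths are in m, angles in rad, forces in N, time in s.
With the tool pointing down it reaches from about 0.4 to 0.85 m from the base axis. Payload 10.4 kg.
Tool frame: the origin (TCP) lies on the centre line of the jaws, within the pads' length; the fingertips stand 14 mm ahead of it and the grasp point (between the pads) lies 5 mm behind it (tip_reach is the z of the fingertips in the tool frame, in m); z points along the fingers, x is the direction in which the jaws open and shut, and the axes are right-handed (so a half turn about z gives the same grasp; the last joint's range is limited). The gripper opens to 87 mm and grips with 3 to 60 N. Pads are 19 mm wide; open, the fingers measure 117 mm over their backs; the gripper's body (75 mm by 190 mm) begins 51 mm behind the grasp point.
Start: joints at [1.134, 0.332, -0.065, 1.46, 0.022, 1.35, -0.088], TCP at [0.251, -0.572, 0.237] pointing down, gripper open.
Joint ranges: [-2.6, 2.6], [-0.5, 2.12], [-1.47, 1.34], [0.16, 2.42], [-1.27, 4.41], [0.06, 2.06], [-2.6, 2.6]. Speed limits (rad/s): [2.22, 2.22, 2.79, 2.79, 3.14, 3.14, 3.14].

## Interface

Orientations are given as a unit quaternion [x, y, z, w].
In Python, from bench import * gives the robot as it stands.
- The arm moves only by the tool carry_out, never from a script. Its argument "rows" is a list of rows, each a list of 5 numbers: the closure, from -1 (fully open) to 1 (shut), so that 0 is half open, then the shift along the tool's x, y, z in units of 30 mm (1.0 is 30 mm), then the turn about the tool's z in units of 5 degrees (1.0 is 5 degrees). In form: [[jaw, x, y, z, turn], ...]. A call has 1 to 20 rows; each row shifts and turns the pose as measured when the row begins, along the tool's axes as they then stand; what a row does not reach is not made up. A row lasts 1/12 s, in which the tool goes at most 41.7 mm and 7.16 degrees, less where a joint would pass 70% of its speed; a pose out of reach is approached as far as the arm can. A call is refused whole if a number of a shift passes 1 or a number of a turn 1, either way. A call with a gripper value outside its range is refused whole. The fingers move at their own pace and stop on an object; "force" is the grip in N (left out, the last holds). Time passes only in rows, so rows that do not move let the fingers close. It gives the time, the measured TCP pose, the force and the opening at its end, in the units of the state.
- read_state(): the state, without advancing time (a new reading comes with each control period).
- camera(name): name is "scene" or "top" or "wrist"; returns the picture (400x640x3 uint8, blue, green, red); there is no depth.
- camera_info(name): a dict with "fx", "fy", "cx", "cy" (pixels), "dist_coeffs" ([k1, k2, p1, p2, k3] as OpenCV has them; the pictures are not rectified), "extrinsics" (4x4, takes a point from camera to world coordinates); the wrist camera has in their place "tool_from_camera" (4x4, takes a point from camera to tool coordinates, whose origin is the TCP and whose axes are the tool frame's). Camera axes: x right, y down, z forward; pixel columns grow to the right and rows downward; lengths in m; the calibration is good to about 2 mm. A picture is of the moment at which its call begins: read the wrist's pose just before it. camera_info takes no time and is no camera call.
- close_job(): hands the job in, once; it reports no verdict.
Trained networks look in the newest picture that a camera, given by its name, has taken for a name from the list of things; names that differ only in an ending like _2 or _b are one class to them, and where a whole thing is asked for, a point or a joint stands for the part that bears it (a point fixed in the world has none). Each returns a list of dicts, best first, with "conf" (0 to 1); they miss things now and then, are a little off and sometimes report something else, mostly with a low value. They report only what shows in the picture. A call takes as long as a camera call.
- recognise(query, camera): "box" ([centre column, centre row, width, height] in pixels, round what is visible of it).
- silhouettes(query, camera): "mask" (400x640 bool, what is visible of it) and "box" ([centre column, centre row, width, height] in pixels, round what is visible of it).
- pinpoint(query, camera): "xy" ([column, row] in pixels: a listed point, or the origin of a listed thing).
The state is a dict: "time": time; "joint_positions": joint angles; "joint_vel": joint speeds; "joint_torque": joint torques, N m; "ee_pos": TCP position; "eef_rot": TCP orientation; "ft_force": force on the tool from outside, world axes, zero at the start; "torque": the same for the moment, N m; "width": finger opening in m.
Only numpy, scipy, OpenCV 4.12 (cv2) and the standard library are available. Lean on these libraries where they do the work, as an engineer would, in place of code of your own. Each camera call takes 0.05 s, during which the arm holds its last target. There are 200 camera calls.

## Task

The top tray of the wooden two-tier desk organiser has been left swung out over the desk. Swing it back round its corner pin until it lies squarely over the lower tray again, their sides lined up, and leave it there.

Things in the scene. Friction and masses are not known exactly. Their poses are not given: they have to be found in the camera images.
- organiser: fixed lower tray of the pale wooden desk organiser: open box 210 mm long (its x) by 110 wide (y), rim 42 mm above the desk. Origin: centre of its underside, on the desk. x points away from the robot within about 20 degrees, y left, z up. A phone, 9 mm thick, lies on the desk at its left, under the top tray's sweep.
- swing_tray (a joint): top tray's angle about its upright corner pin, rad: 0 = squarely over the lower tray, same outline; positive = swung out to the left, anticlockwise from above. Starts at 0.6 to 1.3; range -0.6 to 1.6, so no stop at 0. Open box of pale wood, 210 x 110 x 28 mm, walls 5, underside 44 and rim 72 mm above the desk. Friction 0.15 N m (about 1 N at its far end): it stays where left.
- tray_pin (a point): head of the fixed upright steel pin on which the top tray turns, 78 mm above the desk, near the organiser's near left corner: at x -90 mm, y +40 mm in the organiser's frame
- tray_corner (a point): top tray's free outer corner on its left side, at rim height, 72 mm above the desk; moves with the tray. Its axes: x along the tray's length away from the pin, y out of the left long wall, z up. It lies 195 mm along x and 15 mm along y from the pin axis. The left wall's outer face runs from here back along -x; pushing on it near this corner swings the tray home.

How it is judged:
By the outcome, as a careful person would: the job done as asked, in the order asked, and still so for the second after the job is handed in, with the robot touching nothing.
It also fails if it takes over 32 s, if anything falls off the work surface, if the arm or the gripper's body presses on something with over 40 N, if the wrist force passes 120 N, or if a joint passes its speed limit or range.

## Working session

There is one attempt and no reset: what is moved stays moved. The work goes in short steps, Python scripts to look and compute and a tool call to move; the robot and the scene stay as the last step left them, time stands still between calls to the robot, and variables do not carry over. Pictures are saved under pics/ and viewed, about 8 in all and at most 12, crops included, and the job is handed in when it is done.

Besides the shell and the picture viewer there is one more tool, called as name(argument=value, ...), one argument or row to a line, values as JSON. carry_out: Moves the arm, as the interface text tells. Its arguments: {"type":"object","properties":{"rows":{"type":"array","items":{"type":"array","items":{"type":"number"}}},"force":{"type":"number"}},"required":["rows"]}

```bash
mkdir -p pics; cat > h.py <<'E'
from bench import *
import numpy as np, cv2
from scipy.spatial.transform import Rotation as R
def ray(cam,uv,z):
    c=camera_info(cam);K=np.array([[c['fx'],0,c['cx']],[0,c['fy'],c['cy']],[0,0,1.]])
    p=cv2.undistortPoints(np.array([[uv]],float),K,np.array(c['dist_coeffs'],float))[0,0]
    T=np.array(c['extrinsics']);d=T[:3,:3]@[p[0],p[1],1];o=T[:3,3]
    return o+d*(z-o[2])/d[2]
def proj(cam,P):
    c=camera_info(cam);K=np.array([[c['fx'],0,c['cx']],[0,c['fy'],c['cy']],[0,0,1.]])
    T=np.linalg.inv(np.array(c['extrinsics']))
    return cv2.projectPoints(np.array(P,float).reshape(-1,1,3),cv2.Rodrigues(T[:3,:3])[0],T[:3,3],K,np.array(c['dist_coeffs'],float))[0][:,0]
E
python3 - <<'E'
from h import *
s=read_state();print(s['time'],s['ee_pos'],s['eef_rot'],s['ft_force'],s['width'])
for cam in ('scene','top'):
    im=camera(cam);cv2.imwrite(f'pics/{cam}0.png',im)
    for q,z in (('tray_pin',.078),('tray_corner',.072),('organiser',0)):
        for r in pinpoint(q,cam)[:2]: print(cam,q,r['conf'],r['xy'],ray(cam,r['xy'],z))
E
```

```text
0.0 [ 0.25115684 -0.57190328  0.23575565] [ 8.37288589e-01 -5.46760747e-01 -6.12582429e-04 -3.58210216e-04] [ 0.09699106 -0.16859981 -0.29038907] 0.08708872497860154
scene tray_pin 0.65 [381.7, 222.6] [ 0.47243265 -0.14738965  0.078     ]
scene organiser 0.71 [363.8, 220.3] [ 0.57099817 -0.17994847  0.        ]
top tray_pin 0.57 [364.7, 235.9] [ 0.47352688 -0.15420854  0.078     ]
top tray_corner 0.89 [289.0, 226.5] [0.49676101 0.02501456 0.072     ]
top organiser 0.95 [374.1, 200.6] [ 0.57148827 -0.18740732  0.        ]
```

View pics/top0.png

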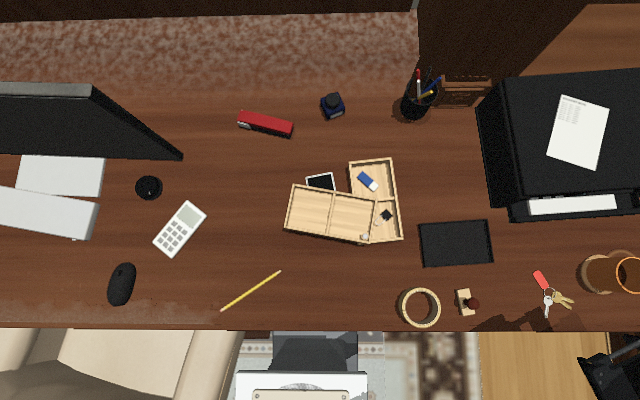

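View pics/scene0.png

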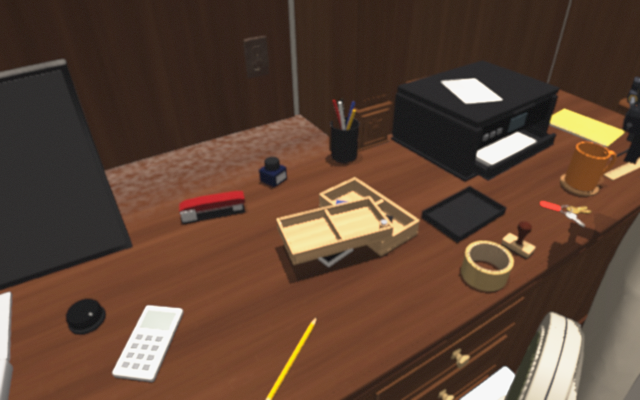

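```bash
python3 - <<'E'
import cv2
im=cv2.imread('pics/top0.png')[145:255,270:415]
cv2.imwrite('pics/crop0.png',cv2.resize(im,None,fx=5,fy=5,interpolation=cv2.INTER_CUBIC))
E
```

```text
(no output)
```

View pics/crop0.png

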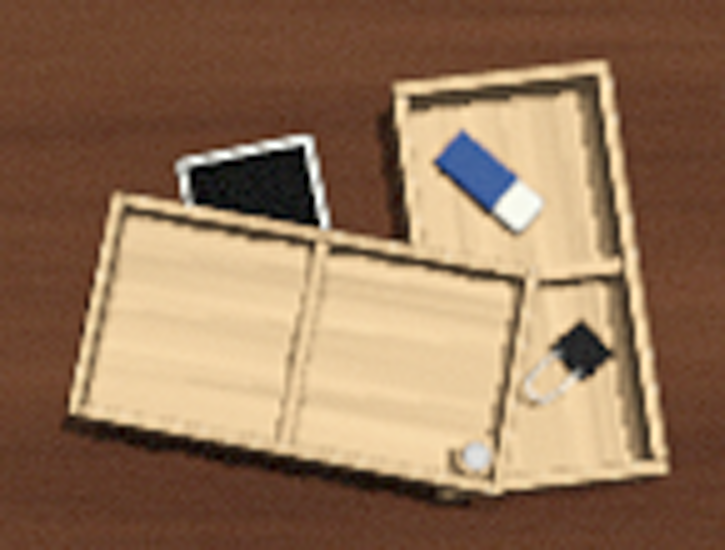

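```bash
cat > fit.py <<'E'
from h import *
from scipy.optimize import least_squares
def rot(a):return np.array([[np.cos(a),-np.sin(a)],[np.sin(a),np.cos(a)]])
def traypts(p,loc,z,a=None):
    c,yaw,q=p[:2],p[2],p[3]
    pin=c+rot(yaw)@[-.09,.04]
    if a is None: return np.array([[*(c+rot(yaw)@l),z] for l in loc])
    return np.array([[*(pin+rot(yaw+q)@l),z] for l in loc])
E
python3 - <<'E'
from fit import *
px=lambda l:np.array(l)/5.+[270-.4,145-.4]
lo=px([(392,82),(608,62),(668,473)]);tr=px([(116,192),(497,494),(68,415)]);pn=px([(475,457)])
def f(p):
    A=traypts(p,[(.105,.055),(.105,-.055),(-.105,-.055)],.042)
    B=traypts(p,[(.195,-.095),(-.015,.015),(.195,.015)],.072,1)
    C=traypts(p,[(0,0)],.078,1)
    return (np.vstack([proj('top',A)-lo,proj('top',B)-tr,proj('top',C)-pn])).ravel()
r=least_squares(f,[.571,-.187,.1,1.2]);p=r.x
print(p,np.round(r.fun.reshape(-1,2),2))
print('pin',traypts(p,[(0,0)],0,1),'corner',traypts(p,[(.195,.015)],0,1),'home corner',traypts([*p[:3],0],[(.195,.015)],0,1))
np.save('p.npy',p)
s=read_state();print(R.from_quat(s['eef_rot']).as_matrix())
E
```

```text
[ 0.56687459 -0.18493695  0.10278114  1.27781077] [[ 0.14  0.39]
 [-0.   -0.25]
 [-0.05  0.06]
 [-0.65 -0.04]
 [ 0.79  0.3 ]
 [-0.43 -0.51]
 [ 0.18  0.02]]
pin [[ 0.47324554 -0.15438207  0.        ]] corner [[0.49538269 0.03993712 0.        ]] home corner [[ 0.66567746 -0.11945417  0.        ]]
[[ 4.02061493e-01 -9.15612665e-01 -5.75032495e-05]
 [-9.15612655e-01 -4.02061497e-01  1.32694983e-04]
 [-1.44617049e-04 -7.00839850e-07 -9.99999990e-01]]
```

```bash
cat > plan.py <<'E'
from fit import *
def cur():
    s=read_state();M=R.from_quat(s['eef_rot']).as_matrix()
    return np.array([*s['ee_pos'],np.arctan2(M[1,0],M[0,0])]),s
def rows(pose,targets,jaw=1):
    pose=np.array(pose);out=[]
    for t in targets:   # target (x,y,z,yaw of tool x), tool down
        d=np.array(t)-pose;a=pose[3]
        X=np.array([np.cos(a),np.sin(a)]);Y=np.array([np.sin(a),-np.cos(a)])
        r=[jaw,*np.round([d[:2]@X/.03,d[:2]@Y/.03,-d[2]/.03,-np.degrees(d[3])/5],2)]
        r=[float(v) for v in r]
        out.append(r)
        pose[:2]+=.03*(r[1]*X+r[2]*Y);pose[2]-=.03*r[3];pose[3]-=np.radians(5*r[4])
    return out
def push(p,phi,l,off): # tool pose beside left wall, tray heading phi, face gap included in off
    pin=p[:2]+rot(p[2])@[-.09,.04]
    return [*(pin+rot(phi)@[l,.015+off]),phi-np.pi/2]
E
python3 - <<'E'
from plan import *
p=np.load('p.npy');c,s=cur()
x,y,a=push(p,p[2]+p[3],.18,.04);print(x,y,np.degrees(a))
T=[c+(np.array([x,y,.236,a])-c)*k/20 for k in range(1,21)]
print(rows(c,T))
E
```

```text
0.4532681664428976 0.032770021041833935 -10.897909923554595
[[1.0, -0.79, -0.71, 0.0, -0.55], [1.0, -0.75, -0.75, 0.0, -0.56], [1.0, -0.72, -0.79, 0.0, -0.55], [1.0, -0.67, -0.82, 0.0, -0.56], [1.0, -0.64, -0.85, 0.0, -0.55], [1.0, -0.59, -0.88, 0.0, -0.55], [1.0, -0.55, -0.91, 0.01, -0.56], [1.0, -0.51, -0.94, -0.0, -0.55], [1.0, -0.46, -0.96, -0.0, -0.56], [1.0, -0.41, -0.98, -0.0, -0.55], [1.0, -0.37, -0.99, -0.0, -0.55], [1.0, -0.32, -1.02, -0.0, -0.56], [1.0, -0.26, -1.03, -0.0, -0.55], [1.0, -0.22, -1.04, 0.0, -0.56], [1.0, -0.17, -1.05, 0.0, -0.55], [1.0, -0.12, -1.05, 0.0, -0.55], [1.0, -0.06, -1.06, 0.0, -0.56], [1.0, -0.01, -1.07, 0.0, -0.55], [1.0, 0.03, -1.06, 0.0, -0.56], [1.0, 0.09, -1.06, 0.01, -0.55]]
```

carry_out(
  rows=[
    [1,-0.79,-0.71,0,-0.55],
    [1,-0.75,-0.75,0,-0.55],
    [1,-0.72,-0.79,0,-0.55],
    [1,-0.67,-0.82,0,-0.55],
    [1,-0.64,-0.85,0,-0.55],
    [1,-0.59,-0.88,0,-0.55],
    [1,-0.55,-0.91,0,-0.55],
    [1,-0.5,-0.94,0,-0.55],
    [1,-0.46,-0.96,0,-0.55],
    [1,-0.4,-0.98,0,-0.55],
    [1,-0.37,-1,0,-0.55],
    [1,-0.32,-1,0,-0.55],
    [1,-0.26,-1,0,-0.55],
    [1,-0.22,-1,0,-0.55],
    [1,-0.17,-1,0,-0.55],
    [1,-0.12,-1,0,-0.55],
    [1,-0.06,-1,0,-0.55],
    [1,0,-1,0,-0.55],
    [1,0,-1,0,-0.55],
    [1,0,-1,0,-0.55],
  ],
  force=20,
)

```text
time: 2.07
ee_pos: [0.4412, 0.0458, 0.2349]
eef_rot: [0.997, -0.081, 0.002, 0.005]
ft_force: [0.2, -0.2, 0.3]
width: 0.0004
```

```bash
python3 - <<'E'
from plan import *
p=np.load('p.npy');c,s=cur();print(c,s['time'],s['ft_force'],s['width'])
x,y,a=push(p,p[2]+p[3],.18,.04)
n=8;T=[[*(c+(np.array([x,y,.2,a])-c)*k/n)] for k in range(1,n+1)]
print(rows(c,T))
E
```

```text
[ 0.44116097  0.04578611  0.23493271 -0.16307942] 2.0667 [ 0.20922895 -0.18272557  0.31329935] 0.00043193919620333407
[[1.0, 0.06, 0.05, 0.15, 0.04], [1.0, 0.06, 0.04, 0.14, 0.04], [1.0, 0.06, 0.05, 0.15, 0.04], [1.0, 0.06, 0.04, 0.14, 0.04], [1.0, 0.05, 0.04, 0.15, 0.03], [1.0, 0.06, 0.05, 0.14, 0.04], [1.0, 0.06, 0.04, 0.15, 0.04], [1.0, 0.06, 0.05, 0.14, 0.04]]
```

carry_out(
  rows=[
    [1,0,0.05,0.8,0.04],
    [1,0,0.05,0.8,0.04],
    [1,0,0.05,0.8,0.04],
    [1,0,0.05,0.8,0.04],
    [1,0,0.05,0.8,0.04],
    [1,0,0.05,0.8,0.04],
    [1,0,0.05,0.8,0.04],
    [1,0,0,0.1,0],
  ],
)

```text
time: 2.73
ee_pos: [0.4442, 0.0436, 0.0613]
eef_rot: [0.996, -0.085, 0.008, 0.003]
ft_force: [-1.4, 0.1, 0.0]
width: 0.0002
```

```bash
python3 - <<'E'
from plan import *
p=np.load('p.npy');c,s=cur();print(c,s['time'],s['ft_force'])
camf=camera('scene');cv2.imwrite('pics/s1.png',cv2.resize(camf[150:320,220:450],None,fx=3,fy=3))
p0=p[2]+p[3];l=.18
T=[[*push(p,p0,l,.018)[:2],.062,p0-np.pi/2]]
A=[[*c]+(np.array(T[0])-c)*k/3 for k in (1,2,3)]
# to 0.25 rad short of home
for q in np.linspace(p[3],.25,25)[1:]:
    x,y,a=push(p,p[2]+q,l,.015);A.append([x,y,.062,a])
for r in rows(c,A):print(r)
E
```

```text
[ 0.44421868  0.04362264  0.06131171 -0.17075765] 2.7333 [-1.40944636  0.14886227  0.0328457 ]
[1.0, 0.36, 0.11, -0.01, 0.07]
[1.0, 0.37, 0.1, -0.01, 0.08]
[1.0, 0.36, 0.1, -0.0, 0.07]
[1.0, 0.36, -0.03, -0.0, 0.49]
[1.0, 0.26, -0.04, -0.0, 0.49]
[1.0, 0.26, -0.04, -0.0, 0.5]
[1.0, 0.25, -0.04, -0.0, 0.49]
[1.0, 0.26, -0.03, -0.0, 0.49]
[1.0, 0.26, -0.04, -0.0, 0.49]
[1.0, 0.26, -0.04, -0.0, 0.49]
[1.0, 0.26, -0.04, -0.0, 0.49]
[1.0, 0.25, -0.03, -0.0, 0.49]
[1.0, 0.26, -0.04, -0.0, 0.49]
[1.0, 0.26, -0.04, -0.0, 0.49]
[1.0, 0.26, -0.04, -0.0, 0.49]
[1.0, 0.26, -0.03, -0.0, 0.49]
[1.0, 0.25, -0.04, -0.0, 0.49]
[1.0, 0.26, -0.04, -0.0, 0.49]
[1.0, 0.26, -0.03, -0.0, 0.49]
[1.0, 0.26, -0.04, -0.0, 0.5]
[1.0, 0.25, -0.04, -0.0, 0.49]
[1.0, 0.26, -0.04, -0.0, 0.49]
[1.0, 0.26, -0.03, -0.0, 0.49]
[1.0, 0.26, -0.04, -0.0, 0.49]
[1.0, 0.25, -0.04, -0.0, 0.49]
[1.0, 0.26, -0.04, -0.0, 0.49]
[1.0, 0.26, -0.03, -0.0, 0.49]
```

View pics/s1.png

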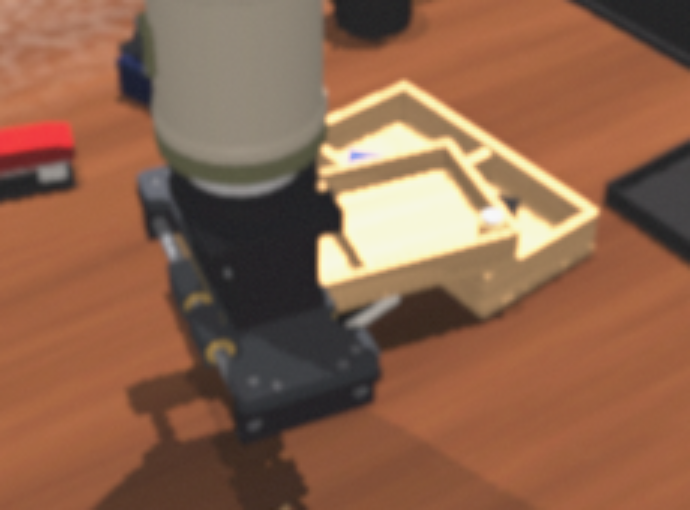

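carry_out(
  rows=[
    [1,0.36,0.11,0,0.07],
    [1,0.36,0.11,0,0.07],
    [1,0.36,0.11,0,0.07],
    [1,0.36,-0.04,0,0.5],
    [1,0.26,-0.04,0,0.5],
    [1,0.26,-0.04,0,0.5],
    [1,0.26,-0.04,0,0.5],
    [1,0.26,-0.04,0,0.5],
    [1,0.26,-0.04,0,0.5],
    [1,0.26,-0.04,0,0.5],
    [1,0.26,-0.04,0,0.5],
    [1,0.26,-0.04,0,0.5],
    [1,0.26,-0.04,0,0.5],
    [1,0.26,-0.04,0,0.5],
    [1,0.26,-0.04,0,0.5],
  ],
)

```text
time: 4.03
ee_pos: [0.5961, -0.0112, 0.0897]
eef_rot: [0.93, -0.367, 0.023, -0.002]
ft_force: [-0.1, -0.6, -0.2]
width: 0.0005
```

```bash
cat > st.py <<'E'
from plan import *
p=np.load('p.npy');c,s=cur();print(c,s['time'],s['ft_force'])
pin=push(p,0,0,-.015)[:2]
d=c[:2]-pin;rho=np.hypot(*d)
for off in (.015,.010): # implied tray angle if flat contact
    q=np.arctan2(d[1],d[0])-np.arcsin((.015+off)/rho)-p[2];print('off',off,'q',q,'l',np.sqrt(rho**2-(.015+off)**2),'tool q',c[3]+np.pi/2-p[2])
E
python3 - <<'E'
from st import *
im=camera('top');cv2.imwrite('pics/t2.png',cv2.resize(im[145:255,270:415],None,fx=5,fy=5,interpolation=cv2.INTER_CUBIC))
for r in pinpoint('tray_corner','top')[:2]:
    P=ray('top',r['xy'],.072)[:2]-pin;print(r['conf'],P,np.arctan2(P[1],P[0])-p[2]-np.arctan2(.015,.195))
E
```

```text
[ 0.5960733  -0.01119352  0.08974187 -0.75246752] 4.0333 [-0.08381925 -0.62147112 -0.20529106]
off 0.015 q 0.5993068820663441 l 0.18625149362570997 tool q 0.7155476605079538
off 0.01 q 0.626097707779665 l 0.18698828540260987 tool q 0.7155476605079538
```

View pics/t2.png

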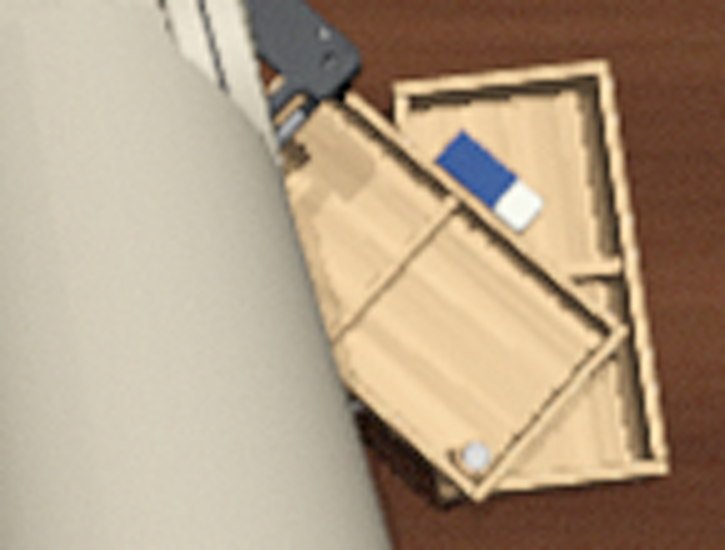

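```bash
python3 - <<'E'
from st import *
px=lambda l:np.array(l)/5.+[270-.4,145-.4]
tr=px([(350,94),(629,329),(479,499)])
P=np.array([ray('top',u,.072)[:2] for u in tr])
for a,b,o in ((1,0,0),(1,2,-np.pi/2)):
    d=P[a]-P[b] if o==0 else P[b]-P[a]
    d=P[b]-P[a];print(np.arctan2(d[1],d[0])+o-p[2])
M=R.from_quat(s['eef_rot']).as_matrix();print(M)
print('tip',s['ee_pos']+M[:,2]*.014)
E
```

```text
[ 0.59648688 -0.01190003  0.08974893 -0.75251487] 4.1333 [-0.45444829 -0.5639781   0.57823988]
off 0.015 q 0.5949718500341485 l 0.18598267913439137 tool q 0.7155003086361875
off 0.01 q 0.6218012409723943 l 0.18672053164557448 tool q 0.7155003086361875
0.7412189391740602
0.7303965924923776
[[ 0.72931348 -0.68268805  0.04515386]
 [-0.68285983 -0.73041699 -0.01390961]
 [ 0.04247707 -0.02068929 -0.9988832 ]]
tip [ 0.59711903 -0.01209477  0.07576456]
```

```bash
cat >> plan.py <<'E'
def rows6(M,pos,targets,jaw=1):
    pos=np.array(pos);out=[]
    for t in targets:
        a=np.arctan2(M[1,0],M[0,0]);v=M.T@(np.array(t[:3])-pos)/.03
        r=[float(k) for k in np.round([*v,-np.degrees(t[3]-a)/5],2)];out.append([jaw]+r)
        pos=pos+M@np.array(r[:3])*.03;M=M@R.from_euler('z',5*r[3],degrees=True).as_matrix()
    return out
E
python3 - <<'E'
from st import *
M=R.from_quat(s['eef_rot']).as_matrix()
a=c[3];x,y,a2=push(p,p[2]+.735,.18,.045)
g=np.array([x,y,.095,a2]);A=[c+(g-c)*k/4 for k in (1,2,3,4)]
A+=[[x,y,.095-.0325*k/3,a2] for k in (1,2,3)]
for r in rows6(M,s['ee_pos'],A):print(r)
E
```

```text
[ 0.59648688 -0.01190003  0.08974893 -0.75251487] 4.1333 [-0.45444829 -0.5639781   0.57823988]
off 0.015 q 0.5949718500341485 l 0.18598267913439137 tool q 0.7155003086361875
off 0.01 q 0.6218012409723943 l 0.18672053164557448 tool q 0.7155003086361875
[1, -0.47, 0.08, -0.07, -0.06]
[1, -0.46, 0.07, -0.06, -0.05]
[1, -0.47, 0.08, -0.07, -0.06]
[1, -0.46, 0.07, -0.06, -0.05]
[1, -0.02, 0.0, 0.36, -0.0]
[1, -0.01, 0.01, 0.36, -0.0]
[1, -0.02, 0.01, 0.36, -0.0]
```

carry_out(
  rows=[
    [1,-0.47,0.08,-0.08,-0.05],
    [1,-0.47,0.08,-0.08,-0.05],
    [1,-0.47,0.08,-0.08,-0.05],
    [1,-0.47,0.08,-0.08,-0.05],
    [1,-0.02,0,0.36,0],
    [1,-0.02,0,0.36,0],
    [1,-0.02,0,0.36,0],
    [1,0,0,0.1,0],
  ],
)

```text
time: 4.8
ee_pos: [0.5462, 0.0226, 0.0639]
eef_rot: [0.935, -0.354, 0.027, -0.002]
ft_force: [-1.2, -0.5, -0.5]
width: 0.0008
```

```bash
python3 - <<'E'
from st import *
M=R.from_quat(s['eef_rot']).as_matrix();print(M[:,2])
l=.18
g=np.array([*push(p,p[2]+.735,l,.018)[:2],.06,p[2]+.735-np.pi/2]);A=[c+(g-c)*k/3 for k in (1,2,3)]
for q in np.linspace(.735,.2,22)[1:]:
    x,y,a=push(p,p[2]+q,l,.015);A.append([x,y,.06,a])
for r in rows6(M,s['ee_pos'],A):print(r)
E
```

```text
[ 0.54620246  0.02260329  0.06387448 -0.72446537] 4.8 [-1.22242092 -0.54135354 -0.46677103]
off 0.015 q 0.9196572842869573 l 0.18906752246037142 tool q 0.743549807425506
off 0.01 q 0.9460506633689136 l 0.1897933825224237 tool q 0.743549807425506
[ 0.05192615 -0.01562941 -0.99852862]
[1, 0.34, 0.01, 0.06, 0.03]
[1, 0.35, 0.01, 0.06, 0.04]
[1, 0.34, 0.0, 0.06, 0.03]
[1, 0.26, -0.02, 0.01, 0.29]
[1, 0.15, -0.03, 0.01, 0.29]
[1, 0.15, -0.02, 0.01, 0.29]
[1, 0.15, -0.02, 0.01, 0.29]
[1, 0.16, -0.02, 0.0, 0.3]
[1, 0.15, -0.03, 0.01, 0.29]
[1, 0.15, -0.02, 0.01, 0.29]
[1, 0.16, -0.03, 0.01, 0.29]
[1, 0.15, -0.02, 0.0, 0.29]
[1, 0.15, -0.02, 0.01, 0.3]
[1, 0.16, -0.02, 0.01, 0.29]
[1, 0.15, -0.03, 0.01, 0.29]
[1, 0.15, -0.02, 0.0, 0.29]
[1, 0.15, -0.02, 0.01, 0.29]
[1, 0.16, -0.03, 0.01, 0.29]
[1, 0.15, -0.02, 0.0, 0.3]
[1, 0.15, -0.02, 0.01, 0.29]
[1, 0.16, -0.03, 0.01, 0.29]
[1, 0.15, -0.02, 0.0, 0.29]
[1, 0.15, -0.02, 0.01, 0.29]
[1, 0.16, -0.03, 0.0, 0.3]
```

carry_out(
  rows=[
    [1,0.34,0,0.08,0.03],
    [1,0.34,0,0.08,0.03],
    [1,0.34,0,0.08,0.03],
    [1,0.26,-0.02,0.04,0.3],
    [1,0.15,-0.03,0.03,0.3],
    [1,0.15,-0.02,0.03,0.3],
    [1,0.15,-0.03,0.03,0.3],
    [1,0.15,-0.02,0.03,0.3],
    [1,0.15,-0.03,0.03,0.3],
  ],
)

```text
time: 5.55
ee_pos: [0.5997, -0.0221, 0.0508]
eef_rot: [0.899, -0.438, 0.025, -0.004]
ft_force: [-1.1, 0.4, 0.1]
width: 0.0004
```

```bash
cat > nx.py <<'E'
from st import *
import sys
M=R.from_quat(s['eef_rot']).as_matrix();print(M[:,2])
q0=float(sys.argv[1]);q1=float(sys.argv[2]);n=int(sys.argv[3]);off=float(sys.argv[4]) if len(sys.argv)>4 else .015
A=[]
for q in np.linspace(q0,q1,n+1)[1:]:
    x,y,a=push(p,p[2]+q,.18,off);A.append([x,y,.06,a])
for r in rows6(M,s['ee_pos'],A):print(r)
E
python3 nx.py .6 .2 14
```

```text
[ 0.59969505 -0.02213853  0.05076537 -0.90773785] 5.55 [-1.07580335  0.39427518  0.10764078]
off 0.015 q 0.54030512821196 l 0.18049329616460902 tool q 0.5602773365141738
off 0.01 q 0.5679470132790982 l 0.18125349640866315 tool q 0.5602773365141738
[ 0.0490329  -0.01493851 -0.99868544]
[1, -0.17, 0.04, -0.32, -0.13]
[1, 0.17, -0.03, 0.01, 0.33]
[1, 0.17, -0.02, 0.01, 0.33]
[1, 0.17, -0.03, 0.01, 0.32]
[1, 0.17, -0.03, 0.0, 0.33]
[1, 0.17, -0.02, 0.01, 0.33]
[1, 0.18, -0.03, 0.01, 0.33]
[1, 0.17, -0.02, 0.01, 0.32]
[1, 0.17, -0.03, 0.0, 0.33]
[1, 0.17, -0.03, 0.01, 0.33]
[1, 0.17, -0.02, 0.01, 0.33]
[1, 0.17, -0.03, 0.0, 0.32]
[1, 0.18, -0.02, 0.01, 0.33]
[1, 0.17, -0.03, 0.01, 0.33]
```

carry_out(
  rows=[
    [1,0.17,-0.03,0.01,0.33],
    [1,0.17,-0.03,0,0.33],
    [1,0.17,-0.03,0.01,0.33],
    [1,0.17,-0.03,0,0.33],
    [1,0.17,-0.03,0.01,0.33],
    [1,0.17,-0.03,0,0.33],
    [1,0.17,-0.03,0.01,0.33],
    [1,0.17,-0.03,0,0.33],
  ],
)

```text
time: 6.22
ee_pos: [0.6295, -0.0556, 0.0512]
eef_rot: [0.836, -0.549, 0.024, -0.007]
ft_force: [-1.0, 0.6, -0.9]
width: 0.0002
```

```bash
python3 nx.py .3 .05 8; python3 - <<'E'
from st import *
im=camera('top');cv2.imwrite('pics/t3.png',cv2.resize(im[145:255,270:415],None,fx=5,fy=5,interpolation=cv2.INTER_CUBIC))
E
```

```text
[ 0.62948735 -0.05559352  0.05117246 -1.16253881] 6.2167 [-0.95555627  0.64348123 -0.90266038]
off 0.015 q 0.29802399399267837 l 0.1824025149503241 tool q 0.30547636926576255
off 0.01 q 0.3253777804037816 l 0.1831547909834826 tool q 0.30547636926576255
[ 0.04804042 -0.01497987 -0.99873306]
[1, 0.19, 0.04, -0.29, 0.42]
[1, 0.18, -0.02, 0.01, 0.36]
[1, 0.19, -0.03, 0.0, 0.36]
[1, 0.19, -0.03, 0.01, 0.36]
[1, 0.19, -0.03, 0.01, 0.35]
[1, 0.18, -0.03, 0.0, 0.36]
[1, 0.19, -0.02, 0.01, 0.36]
[1, 0.19, -0.03, 0.0, 0.36]
[ 0.62948735 -0.05559352  0.05117246 -1.16253881] 6.2167 [-0.95555627  0.64348123 -0.90266038]
off 0.015 q 0.29802399399267837 l 0.1824025149503241 tool q 0.30547636926576255
off 0.01 q 0.3253777804037816 l 0.1831547909834826 tool q 0.30547636926576255
```

View pics/t3.png

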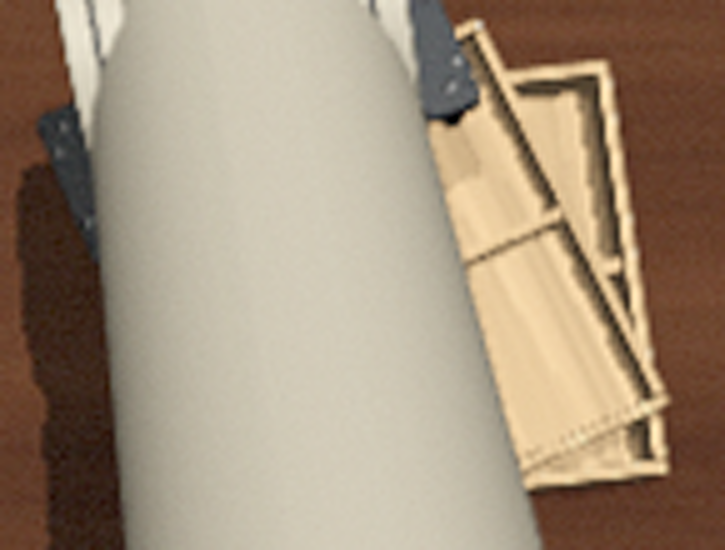

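```bash
cat > edge.py <<'E'
from st import *
def q(u,v):
    P=[ray('top',np.array(w)/5.+[269.6,144.6],.072)[:2] for w in (u,v)];d=P[1]-P[0];return np.arctan2(d[1],d[0])-p[2]
E
python3 -c "
from edge import *
print(q((668,401),(482,20)), q((668,401),(555,208)))"
```

```text
[ 0.63009743 -0.05690579  0.05134863 -1.16600083] 6.2667 [-0.07305026 -1.04619778 -0.19187006]
off 0.015 q 0.2900919846255385 l 0.18222003039443996 tool q 0.3020143509536298
off 0.01 q 0.3174730484429282 l 0.182973056696746 tool q 0.3020143509536298
0.31288435491600836 0.39063796091015124
```

carry_out(
  rows=[
    [1,0.19,-0.03,0,0.36],
    [1,0.19,-0.03,0,0.36],
    [1,0.19,-0.03,0,0.36],
    [1,0.19,-0.03,0,0.36],
    [1,0.19,-0.03,0,0.36],
    [1,0.19,-0.03,0,0.36],
    [1,0.19,-0.03,0,0.36],
  ],
)

```text
time: 6.85
ee_pos: [0.6496, -0.0954, 0.0527]
eef_rot: [0.763, -0.646, 0.023, -0.01]
ft_force: [0.3, 0.8, -0.9]
width: 0.0008
```

```bash
python3 - <<'E'
from st import *
im=camera('top');cv2.imwrite('pics/t4.png',cv2.resize(im[145:255,270:415],None,fx=5,fy=5,interpolation=cv2.INTER_CUBIC))
E
```

```text
[ 0.64959006 -0.09544758  0.05271308 -1.40631887] 6.85 [ 0.27736564  0.83907469 -0.88527389]
off 0.015 q 0.05769215889425083 l 0.1834956767293508 tool q 0.061696311459984055
off 0.01 q 0.08488367061069249 l 0.18424348937849178 tool q 0.061696311459984055
```

View pics/t4.png

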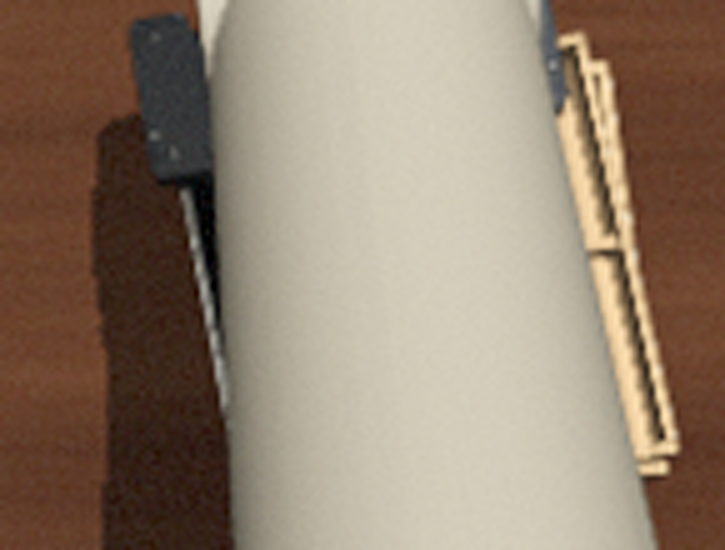

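```bash
python3 -c "
from edge import *
print(q((680,453),(585,34)))
for k in (.1,.08,.06,0): print(k,(proj('top',traypts([*p[:3],k],[(-.015,-.095),(.195,-.095)],.072,1))-[269.6,144.6])*5)"
```

```text
[ 0.6499044  -0.09720379  0.05282833 -1.41021777] 6.9 [-0.45464431 -0.64332367 -0.13624332]
off 0.015 q 0.04796467649906552 l 0.18324221270175173 tool q 0.05779741659084131
off 0.01 q 0.07519364241846613 l 0.18399105553214815 tool q 0.05779741659084131
0.07818356291983189
0.1 [[679.10674828 448.20413206]
 [574.89293269  30.56199002]]
0.08 [[679.42786843 452.29117898]
 [583.50905394  32.65725691]]
0.06 [[679.66712425 456.38397091]
 [592.08994395  34.91728286]]
0 [[679.89188055 468.68033071]
 [617.59071843  42.67964861]]
```

carry_out(
  rows=[
    [1,0.09,-0.02,0,0.17],
    [1,0.09,-0.01,0,0.17],
    [1,0.09,-0.01,0,0.17],
    [1,0.09,-0.01,0,0.17],
    [1,0,0,0,0.1],
    [1,0,0,0,0],
  ],
)

```text
time: 7.4
ee_pos: [0.6535, -0.1091, 0.0533]
eef_rot: [0.736, -0.676, 0.024, -0.011]
ft_force: [-0.3, 0.8, -0.3]
width: 0.0003
```

```bash
python3 - <<'E'
from st import *
im=camera('top');cv2.imwrite('pics/t5.png',cv2.resize(im[145:255,330:415],None,fx=5,fy=5,interpolation=cv2.INTER_CUBIC))
E
```

```text
[ 0.65349917 -0.10908054  0.0533305  -1.48638022] 7.4 [-0.2536774   0.78128295 -0.32299065]
off 0.015 q -0.018681403690123805 l 0.18342191492964194 tool q -0.018365037265879847
off 0.01 q 0.008520997144394693 l 0.18417002708491084 tool q -0.018365037265879847
```

View pics/t5.png

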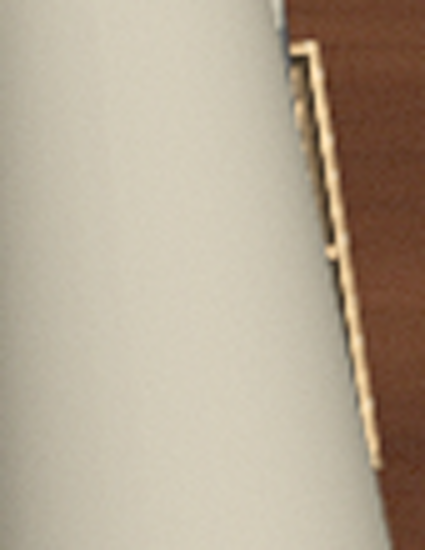

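carry_out(
  rows=[
    [1,-0.2,0,0,0],
    [1,-0.6,0,0,0],
    [1,-0.8,0,0,0],
    [1,-0.5,0,-0.8,0],
    [1,0,0,-1,0],
    [1,0,0,-1,0],
    [1,-1,0,-1,0],
    [1,-1,0,0,0],
    [1,-1,0,0,0],
    [1,-1,0,0,0],
    [1,-1,0,0,0],
    [1,-1,0,0,0],
    [1,-1,0,0,0],
  ],
)

```text
time: 8.53
ee_pos: [0.6228, 0.1708, 0.1663]
eef_rot: [0.734, -0.679, 0.026, -0.01]
ft_force: [0.2, 0.7, -0.0]
width: 0.0002
```

```bash
python3 - <<'E'
from st import *
im=camera('top');a=cv2.resize(im[145:255,335:415],None,fx=5,fy=5,interpolation=cv2.INTER_CUBIC)
b=cv2.resize(camera('scene')[165:275,300:430],None,fx=3,fy=3,interpolation=cv2.INTER_CUBIC)
W=np.zeros((550,400+390,3),np.uint8);W[:,:400]=a;W[:330,400:]=b;cv2.imwrite('pics/t6.png',W)
for k in (.03,0,-.03): print(k,((proj('top',traypts([*p[:3],k],[(-.015,-.095),(.195,-.095),(.195,.015),(-.015,.015)],.072,1))-[334.6,144.6])*5).round(1).tolist())
for r in pinpoint('tray_corner','top')[:1]:
    P=ray('top',r['xy'],.072)[:2]-pin;print(r['conf'],np.arctan2(P[1],P[0])-p[2]-np.arctan2(.015,.195))
E
```

```text
[ 0.62279762  0.17081717  0.16628472 -1.49388823] 8.5333 [ 0.17114638  0.72363014 -0.03932186]
off 0.015 q 0.9530652957158889 l 0.3566796485611662 tool q -0.025873045405566175
off 0.01 q 0.9670756806318677 l 0.35706494044881676 tool q -0.025873045405566175
0.03 [[354.9, 462.5], [279.9, 38.6], [58.5, 69.0], [123.1, 494.1]]
0 [[354.9, 468.7], [292.6, 42.7], [70.2, 66.7], [122.0, 493.2]]
-0.03 [[354.7, 474.8], [305.2, 47.1], [81.9, 64.7], [121.0, 492.4]]
0.56 -0.04070080934346544
```

View pics/t6.png

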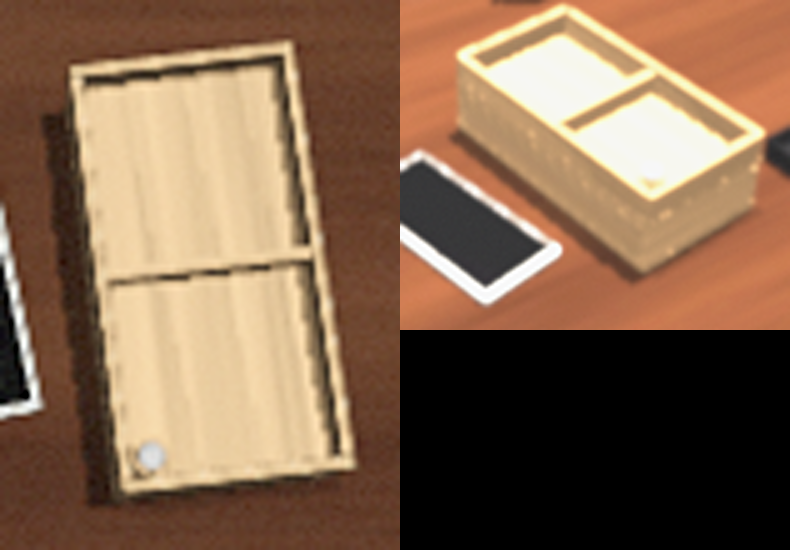

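```bash
python3 -c "
from bench import *
print(close_job())"
```

```text
the job is handed in; nothing more can be done
None
```

The top tray is back squarely over the lower tray, and the job was handed in at about 8.6 s of the 32 s allowed. I pushed the tray's left wall home with the closed fingertips, then backed the arm clear so it touches nothing.

- **Slip on the way:** during the first push the fingers rode up over the rim and stopped moving the tray, at about 0.73 rad. I backed off, lowered the fingers and finished in smaller, checked steps. The wrist readings I took stayed at about 1.5 N or less.
- **Final check from above:** all four rim corners match the position predicted for 0 rad within about 1 pixel in the 5x enlarged crop, so the angle is within roughly 0.01 rad of square.
- **Final check from the scene camera:** the tray's sides look flush with the lower tray, and the phone is lying on the desk beside it.
- **One disagreement:** the trained network's estimate of the tray corner gave -0.04 rad at low confidence (0.56). It had also put that corner about 15 mm off in the first picture, so I went by the outline.

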